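# Clear the dial press: hook up the guard, index the dial, sort the pressed work, close up

### The job

Clear the finished work from the bench press. Lift the drop guard by the black ball on its slotted stay bar and hook the bar's notch onto the stud so that the guard hangs by itself; then turn the dial, which clicks in every 30 degrees, to bring the work round from behind the guard, and put all the tall caps into the rectangular wooden tray and all the low lids into the round steel pan. Only when all the work is out and the dial has clicked in with its brass mark opposite the brass pointer at the front of the base, unhook the stay and let the guard down by hand to its stop, without dropping it; do not disturb the hammer, the beaker or the steel block.

Things in the scene. Friction and masses are not known exactly. Their poses are not given: they have to be found in the camera images.
- press: Green cast-iron bench press with a turntable (dial) feed, fixed on the bench. Origin on the bench under the dial's axis; z up; +x points to the back (column, ram head), so its front, where the dial is open from above, is the -x side
- punch (a point): lower end of the round punch, 46 mm diameter, 90 mm behind the dial axis (press +x), 120 mm above the bench. The ram head above it fills the space 260 to 390 mm up, +-38 mm in press y, from 55 mm behind the dial axis backwards; the ball of the hand lever behind it is 480 mm up
- dial_axis (a point): centre of the dial's flat top face, 60 mm above the bench. A low hub of 40 mm diameter stands 12 mm above the face here
- dial (a joint): angle of the dark steel dial (turntable, 300 mm diameter) in rad, growing counter-clockwise seen from above; 0 (or -6.28, a whole turn less) with the brass mark at the pointer. A sprung ball in the base clicks it into place every 30 degrees (0.524 rad) and holds it there. It turns either way, from -7.1 to 1.2; at the start it is in the click 5 or 6 below 0 (-2.62 or -3.14)
- dial_pin (a point): one of the twelve upright steel drive pins by which the dial is turned, at half its height: 10 mm diameter, standing 36 mm above the face, all on a circle of 138 mm radius, 30 degrees apart, at 15, 45, 75 .. degrees either way from the brass mark (this is the one 15 degrees counter-clockwise of it). It takes about 3 N at a pin to leave a click
- dial_mark (a point): brass mark on the dial's rim, at its face, 145 mm from the axis
- pointer (a point): brass pointer fixed on the front of the base, level with the dial's face, 160 mm from the axis along press -x; the mark is 15 mm from it when they are in line
- guard (a joint): height of the drop guard in m: 0 down on its stop, at most 0.070. It slides freely in its two posts, weighs 5 to 8 N with the stay, and falls if let go. Hung on the stud it stands at about 0.05, clear of the pins and the work
- guard_edge (a point): middle of the guard's lower edge (6 mm above the dial's face when down). The guard is a clear plate, 316 mm wide (press y), 60 mm high, square to press x, 16 mm behind the dial axis; its posts, at press y = +-172 mm, are joined by a cross bar whose top is 232 mm above the bench
- stay (a joint): lean of the slotted stay bar in rad: 0 upright, growing as its top leans to press +y (at most 0.40). Held upright by the stud in its slot until the guard has been lifted 62 mm or more; only then can it be leaned, by about 0.29, so that the notch at the slot's lower end comes over the stud. Lowered there, it rests on the stud at 0.19 to 0.27. To unhook: lift the guard to 0.062 or more, bring upright, lower
- stay_pivot (a point): the bar's pivot on the back of the guard, 120 mm to press +y of the middle, 100 mm above the bench when the guard is down, rising with it; the bar turns about press x here
- stud (a point): fixed stud of 8 mm diameter on the cross bar, along press x, 220 mm above the bench, straight above the bar's pivot; it passes through the bar's slot (12 mm wide). The notch lies 9 to 22 mm to press -y of the slot's centre line, its roof 72 mm from the pivot; it opens into the slot between 42 and 62 mm from the pivot, below a lip
- stay_knob (a point): centre of the black ball, 26 mm diameter, at the top of the stay bar, 165 mm from the bar's pivot; 265 mm above the bench at the start
- cap1_mid (a point): tall pressed cap of bare aluminium, 34 mm diameter, 30 mm high, domed top, mouth down, 45 g; given at its centre, half-way up. At the start the work stands on the dial's face, about 90 mm from the axis, up to two pieces in front and two or more behind the guard, and turns with the dial
- cap2_mid (a point): a second cap like cap1; given at its centre, half-way up
- cap3_mid (a point): a third cap like cap1; given at its centre, half-way up
- lid1_mid (a point): low pressed lid of bare aluminium, 38 mm diameter, 14 mm high, flat, 45 g; given at its centre, half-way up
- lid2_mid (a point): a second lid like lid1; given at its centre, half-way up
- lid3_mid (a point): a third lid like lid1; given at its centre, half-way up
- tray: open rectangular tray of light wood for the caps, fixed on the bench, 165 mm along its x, 120 mm along its y, 35 mm high, walls 6 mm, floor 6 mm thick; origin at the centre of its underside
- pan: open round steel pan for the lids, fixed on the bench, 160 mm diameter at the rim, 32 mm high, wall 3 mm, floor 4 mm thick; origin at the centre of its underside
- hammer: a hammer lying on the bench; not to be disturbed
- beaker: a hammered aluminium beaker, 120 mm diameter, 155 mm high; not to be disturbed
- block: a steel bench block, 100 x 75 x 40 mm; not to be disturbed

How it is judged:
By the outcome, as a careful person would: the job done as asked, in the order asked, and still so for the second after the job is handed in, with the robot touching nothing.
Of cap1, cap2, cap3, lid1, lid2, lid3 only 4 to 6 are there at a start; the rules pass over those that are not, and their reading is None.
At some moment in a run one of cap1, cap2, cap3, lid1, lid2, lid3 may be knocked a few centimetres aside while the robot is not near it.
It also fails if it takes over 210 s, if anything falls off the work surface, if the arm or the gripper's body presses on something with over 40 N, if the wrist force passes 120 N, or if a joint passes its speed limit or range.

### The arm

A 7-joint arm with a two-finger parallel gripper is mounted at the origin on the work surface. World frame = base frame: x ahead of the robot, y to its left, z up, the work surface at z = 0. Lengths are in m, angles in rad, forces in N, time in s.
With the tool pointing down it reaches from about 0.425 to 0.925 m from the base axis. Payload 6.8 kg.
Tool frame: the origin (TCP) lies at the very end of the fingers, on their centre line; the grasp point (between the pads) lies bot.grip_point_offset behind it (bot.grip_point_offset is the distance from the TCP to the grasp point, in m); z points along the fingers, y is the line along which they close (so a half turn about z gives the same grasp; the last joint's range is limited). The gripper opens to 85 mm and grips with 20 to 120 N. Pads are 22 mm wide; open, the fingers measure 114 mm over their backs; the gripper's body (76 mm by 85 mm) begins 54 mm behind the grasp point. The pads swing forward as they close: fully open they stand 13 mm farther back than shut.
Start: joints at [-1.296, 0.477, 0.022, 1.555, -0.011, 1.109, -0.083], TCP at [0.252, 0.626, 0.231] pointing down, gripper open.
Joint ranges: [-2.96, 2.96], [-0.34, 2.1], [-1.41, 1.46], [0.24, 2.44], [-1.37, 4.51], [0.17, 1.92], [-2.96, 2.96]. Speed limits (rad/s): [2.39, 2.39, 3.14, 3.14, 3.14, 3.14, 3.14].

### API

Orientations are given as a unit quaternion [w, x, y, z].
In Python, from station import bot, imaging gives the robot as it stands. The module is installed in compiled form; this text tells all that it offers.
- The arm moves only by the tool carry_out, never from a script. Its argument "targets" is one flat list of numbers, 5 for each row, row after row: the closure in counts, from 0 (fully open) to 255 (shut), then the shift along the world's x, y, z in mm, then the turn about the world's z in degrees. A call has 1 to 20 rows; each row shifts and turns the commanded pose from where the row before left it; what a row does not reach is not made up. A row lasts 1/10 s, in which the tool goes at most 50 mm and 8.59 degrees, less where a joint would pass 70% of its speed; a pose out of reach is approached as far as the arm can. A call is refused whole if a number of a shift passes 50 or a number of a turn 8.59, either way. A call with a gripper value outside its range is refused whole. The fingers move at their own pace and stop on an object; "newtons" is the grip in N (left out, the last holds). Time passes only in rows, so rows that do not move let the fingers close. It gives the time, the measured TCP pose, the force, the opening and the grip force at its end, in the units of the state.
- bot.get_obs(): the state, without advancing time (a new reading comes with each control period).
- imaging.read_camera(name): name is "scene" or "side" or "wrist"; returns a dict with "frame" (420x560x3 uint8, red, green, blue), "fov_y" (degrees; the focal length in pixels is half the picture's height over the tangent of half this angle, whatever the lens; pixels are square), "cx", "cy" (the principal point, pixels), "k1" (the pictures are not rectified: a ray, as slopes to the right and down, at radius r is drawn at 1 + k1 r^2 times it, then the intrinsics apply), "pose" (4x4, takes a point from camera to world coordinates); the wrist camera has in their place "tool_from_camera" (4x4, takes a point from camera to tool coordinates, whose origin is the TCP and whose axes are the flange's). Camera axes: x right, y up, looking along -z (the intrinsics and any distortion apply to the point x, -y, -z); pixel columns grow to the right and rows downward; lengths in m; the calibration is good to about 2 mm. A picture is of the moment at which its call begins: read the wrist's pose just before it. There is no depth.
- bot.hand_in(): hands the job in; it is judged then, once.
The state is a dict: "t": time; "q": joint angles; "joint_vel": joint speeds; "joint_torque": joint torques, N m; "eef_pos": TCP position; "tool_rot": TCP orientation; "contact_force": force on the tool from outside, world axes, zero at the start; "torque": the same for the moment, N m; "gripper_width": opening from 0.0 (shut) to 1.0 (fully open); "grasp_force": force on a finger pad.
Only numpy, scipy, OpenCV 4.12 (cv2) and the standard library are available. Lean on these libraries where they do the work, as an engineer would, in place of code of your own. Each camera call takes 0.05 s, during which the arm holds its last target. There are 200 camera calls.

## Working session

There is one attempt and no reset: what is moved stays moved. The work goes in short steps, Python scripts to look and compute and a tool call to move; the robot and the scene stay as the last step left them, time stands still between calls to the robot, and variables do not carry over. Pictures are saved under pics/ and viewed, at most 14 in all, crops included, and the job is handed in when it is done.

Besides the shell and the picture viewer there is one more tool, called after "Emit:" by a JSON object that holds its "fn" and its "kwargs", one argument or row to a line. carry_out: Moves the arm, as the interface text tells. Its arguments: {"type":"object","properties":{"targets":{"type":"array","items":{"type":"number"}},"newtons":{"type":"number"}},"required":["targets"]}

```bash
mkdir -p pics; cat > h.py <<'E'
import numpy as np, cv2
from station import bot, imaging
from scipy.spatial.transform import Rotation as R
def cam(name):
    o=bot.get_obs(); c=imaging.read_camera(name)
    if 'pose' in c: T=np.array(c['pose'])
    else:
        q=o['tool_rot']; W=np.eye(4); W[:3,:3]=R.from_quat([q[1],q[2],q[3],q[0]]).as_matrix(); W[:3,3]=o['eef_pos']
        T=W@np.array(c['tool_from_camera'])
    c['T']=T; c['f']=c['frame'].shape[0]/2/np.tan(np.radians(c['fov_y'])/2); return c
def K(c): return np.array([[c['f'],0,c['cx']],[0,c['f'],c['cy']],[0,0,1.]]),np.array([c['k1'],0,0,0.])
def ray(c,u,v):
    k,d=K(c); p=cv2.undistortPoints(np.array([[[u,v]]],float),k,d)[0,0]
    return c['T'][:3,3], c['T'][:3,:3]@np.array([p[0],-p[1],-1.])
def onz(c,u,v,z):
    o,d=ray(c,u,v); return o+d*(z-o[2])/d[2]
def proj(c,P):
    P=np.atleast_2d(P); q=(P-c['T'][:3,3])@c['T'][:3,:3]; s=q[:,:2]*[1,-1]/-q[:,2:]; r2=(s**2).sum(1,keepdims=True)
    return s*(1+c['k1']*r2)*c['f']+[c['cx'],c['cy']]
def two(c1,p1,c2,p2):
    o1,d1=ray(c1,*p1);o2,d2=ray(c2,*p2); A=np.stack([d1,-d2],1); t=np.linalg.lstsq(A,o2-o1,rcond=None)[0]
    a,b=o1+d1*t[0],o2+d2*t[1]; return (a+b)/2,np.linalg.norm(a-b)
def save(c,n): cv2.imwrite('pics/'+n+'.png',c['frame'][:,:,::-1])
E
python3 - <<'E'
from h import *
for n in ['scene','side','wrist']:
    c=cam(n); save(c,n+'0'); print(n,c['T'].round(3).tolist(),c['f'],c['cx'],c['cy'],c['k1'])
print(bot.get_obs(),bot.grip_point_offset)
a=[cv2.imread(f'pics/{n}0.png') for n in ['scene','side']]
E
```

```text
scene [[0.719, -0.396, 0.571, 1.252], [0.694, 0.389, -0.605, -0.796], [0.018, 0.832, 0.555, 0.898], [0.0, 0.0, 0.0, 1.0]] 503.37108264824997 279.0509313771926 212.60261563538967 -0.19150450642979377
side [[-0.984, 0.087, -0.156, 0.302], [-0.179, -0.515, 0.838, 1.151], [-0.007, 0.853, 0.522, 0.909], [0.0, 0.0, 0.0, 1.0]] 436.5190265884353 283.2654108380655 203.2760878441586 -6.388884822314878e-05
wrist [[0.373, -0.894, -0.249, 0.188], [0.928, 0.359, 0.102, 0.651], [-0.002, -0.269, 0.963, 0.374], [0.0, 0.0, 0.0, 1.0]] 308.5009959019684 277.5230545326683 213.49015830883232 0.004726654281524199
{'t': 0.15, 'q': array([-1.29606012,  0.47762939,  0.02233024,  1.55615402, -0.01149042,
        1.10931027, -0.08312286]), 'joint_vel': array([ 7.70807189e-04, -2.30381691e-03, -9.63211455e-05, -3.01541232e-03,
       -1.28410208e-03,  1.84797496e-03, -6.80120100e-04]), 'joint_torque': array([ 2.10734579e-03, -5.96927941e+01,  1.60975512e+00, -2.81491989e+01,
        1.26568179e-02,  6.61621685e-03, -1.12031199e-05]), 'eef_pos': array([0.25198458, 0.62574112, 0.2305656 ]), 'tool_rot': array([-8.28243189e-05,  1.90244125e-01,  9.81736575e-01, -6.81515418e-04]), 'contact_force': array([ 0.50389605, -0.35508137,  0.17516622]), 'torque': array([ 0.05811401, -0.00891463,  0.01303104]), 'grasp_force': 0.0, 'gripper_width': 1.0025867838020004} 0.0187
```

View pics/scene0.png

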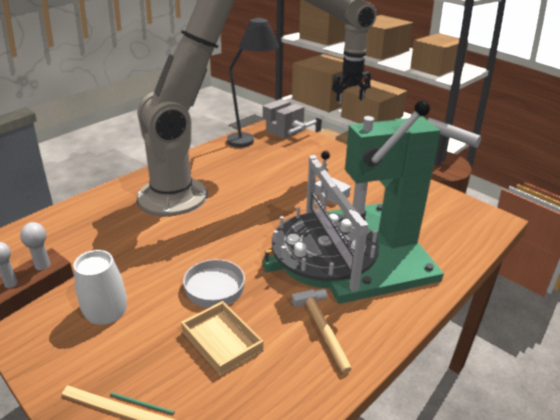

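View pics/side0.png

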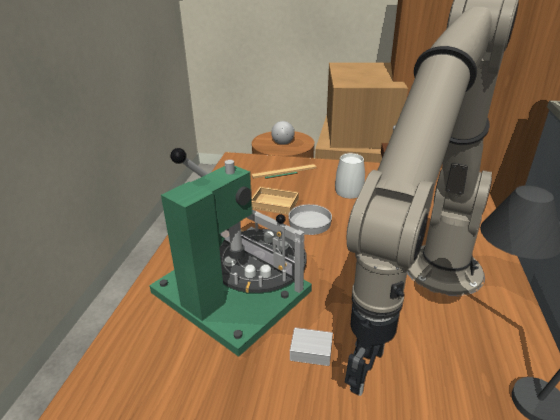

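The scene picture shows the press at about (360,230) with the knob at (325,156), the pan at (214,284) and the tray at (222,337). The side picture has the knob at (281,218), pan at (310,220), tray at (275,202), and a piece of work at (250,271) and another at (265,271). Next I enlarge the dial in both.

```bash
python3 - <<'E'
from h import *
a=cv2.imread('pics/scene0.png')[145:295,250:400]; b=cv2.imread('pics/side0.png')[200:310,205:315]
cv2.imwrite('pics/crop0.png',np.hstack([cv2.resize(a,(400,400),interpolation=3),cv2.resize(b,(400,400),interpolation=3)]))
s=cam('scene');d=cam('side')
print('knob',two(s,(325,156),d,(281,218)))
print('lever ball',two(s,(422,108),d,(178,156)))
for n,(u,v),z in [('pan',(214,278),.032),('tray',(222,331),.035),]: print(n,onz(s,u,v,z))
for n,(u,v),z in [('pan',(310,217),.032),('tray',(275,199),.035)]: print(n,onz(d,u,v,z))
E
```

```text
knob (array([0.48956016, 0.19076232, 0.2630972 ]), np.float64(0.004083225408249001))
lever ball (array([0.72625843, 0.255334  , 0.45884417]), np.float64(1.5788406974647608e-05))
pan [ 0.45534388 -0.19169669  0.032     ]
tray [ 0.61318858 -0.30070254  0.035     ]
pan [ 0.4511471  -0.17967264  0.032     ]
tray [ 0.60136228 -0.27911499  0.035     ]
```

View pics/crop0.png

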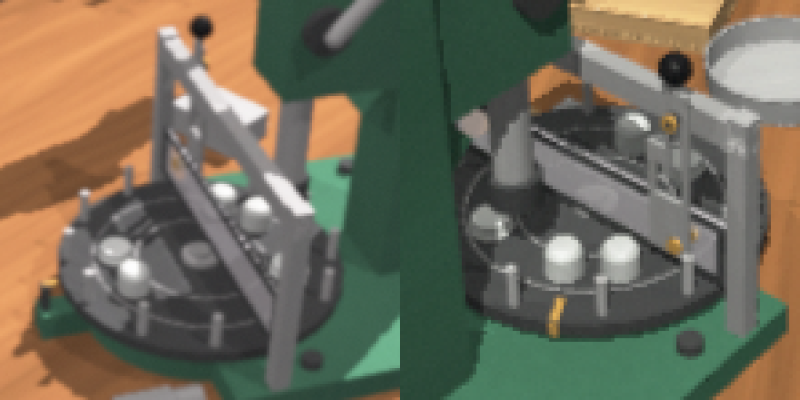

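Scene crop: mounted posts with tops at crop (165,33) and (291,208), the hub at (198,252) and the pointer at (50,285); a lid (115,248) and a cap (130,275) in front. Behind the guard, the side half shows two caps (562,258) and (619,258), a lid (488,222), and the brass mark (557,318).

```bash
python3 - <<'E'
from h import *
s=cam('scene');d=cam('side')
S=lambda u,v:(250+u/2.6667,145+v/2.6667); D=lambda u,v:(205+(u-400)/3.636,200+v/3.636)
P=lambda n,p:print(n,np.round(p,4))
h=onz(s,*S(198,247),.072);P('hub',h)
p=onz(s,*S(48,286),.06);P('ptr',p)
m=onz(d,*D(557,312),.06);P('mark',m)
a=onz(s,*S(168,36),.232);b=onz(s,*S(291,208),.232);P('posts',[a,b,(a+b)/2]);print(np.linalg.norm(a-b))
k,_=two(s,(325,156),d,(281,218))
ang=lambda v:np.degrees(np.arctan2(v[1],v[0]))
print('front dir',ang(p-h),np.linalg.norm((p-h)[:2]),'post dir',ang(a-b),'mark',ang(m-h),np.linalg.norm((m-h)[:2]))
for n,c,q,z in [('lidF',s,S(115,245),.072),('capF',s,S(130,268),.085),('capB1',d,D(562,250),.085),('capB2',d,D(619,250),.085),('lidB',d,D(488,220),.072),('capF side',d,D(632,125),.085)]:
    x=onz(c,*q,z);P(n,x);print(np.linalg.norm((x-h)[:2]),ang(x-h))
E
```

```text
hub [0.5764 0.1055 0.072 ]
ptr [ 0.5023 -0.0401  0.06  ]
mark [0.5744 0.2469 0.06  ]
posts [[0.4411 0.2015 0.232 ]
 [0.7283 0.0335 0.232 ]
 [0.5847 0.1175 0.232 ]]
0.3328166257832427
front dir -116.97010153687737 0.16345016934192114 post dir 149.6772227525647 mark 90.8280414771106 0.1414183795424047
lidF [0.5134 0.0468 0.072 ]
0.08616099846192539 -137.053639872119
capF [0.5617 0.0158 0.085 ]
0.09089097828398124 -99.33888901774063
capB1 [0.5803 0.2023 0.085 ]
0.09688833805759291 87.70353893772614
capB2 [0.5354 0.1946 0.085 ]
0.09804274945846429 114.75016242440051
lidB [0.6549 0.1605 0.072 ]
0.09579692959800518 35.01555318908281
capF side [0.5606 0.025  0.085 ]
0.08208277182545802 -101.14084451005904
```

Emit:
{"fn": "carry_out", "kwargs": {
  "targets": [0, 0, 0, 45, 0, 0, 0, 0, 45, 0, 0, 0, 0, 45, 0, 0, 0, 0, 35, 0, 0, 19, -40, 0, -1, 0, 19, -40, 0, -1, 0, 19, -40, 0, -1, 0, 19, -40, 0, -1, 0, 19, -40, 0, -1, 0, 19, -40, 0, -1, 0, 19, -40, 0, -1, 0, 19, -40, 0, 0, 0, 19, -40, 0, 0, 0, 19, -40, 0, 0, 0, 19, -40, 0, 0, 0, 19, -40, 0, 0, 0, 20, -46, 0, 0, 0, 0, 0, 0, 0]
}}

```text
t: 2.15
eef_pos: [0.502, 0.0925, 0.4019]
tool_rot: [0.001, 0.256, 0.967, -0.001]
contact_force: [0.1, -0.3, -0.4]
gripper_width: 1.001
grasp_force: 0.0
```

```bash
python3 - <<'E'
from h import *
c=cam('wrist'); save(c,'w1'); print(bot.get_obs()['eef_pos'])
np.save('w1T.npy',c['T'])
cv2.imwrite('pics/w1b.png',cv2.resize(c['frame'][:,:,::-1],(800,600)))
E
```

```text
[0.50094747 0.0964346  0.40166579]
```

View pics/w1b.png

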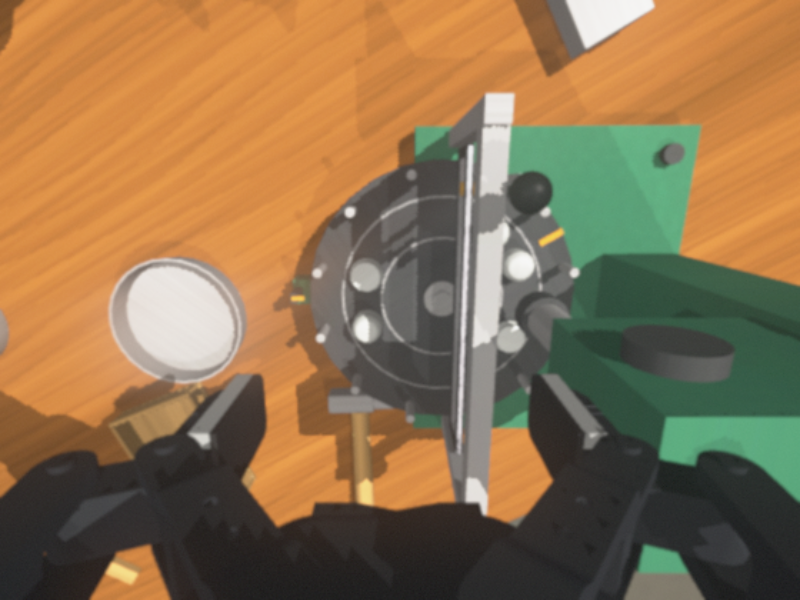

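Wrist view (800x600): hub (441,298), pointer (299,298), knob (531,193), mark (551,237); lid (366,276) and cap (368,325) in front; caps (519,264), (503,232) and lid (511,337) behind. The pan is at (177,320).

```bash
python3 - <<'E'
from h import *
c=cam('wrist');s=cam('scene');d=cam('side')
W=lambda u,v:(u*.7,v*.7)
h=onz(c,*W(441,298),.072);p=onz(c,*W(299,298),.06)
a=np.arctan2(*(h-p)[[1,0]]);print('hub',h,'ptr',p,np.linalg.norm((p-h)[:2]),'yaw',np.degrees(a))
X=np.array([np.cos(a),np.sin(a)]);Y=np.array([-X[1],X[0]])
def show(n,q): r=(q-h)[:2]; print(n,q.round(4),'press',round(r@X,4),round(r@Y,4),'rad',np.linalg.norm(r).round(4),'ang from front',((np.degrees(np.arctan2(r[1],r[0])-a)+180)+180)%360-180)
for n,u,v,z in [('lidF',366,276,.074),('capF',368,325,.088),('lidB',511,337,.074),('capB',519,264,.088),('mark',551,237,.06),('pinA',319,273,.096),('pinB',321,338,.096),('pinC',349,211,.096),('pinD',356,390,.096),('knob',531,193,.265),('pan',177,320,.03)]: show(n,onz(c,*W(u,v),z))
k,e=two(c,W(531,193),d,(281,218));show('knob2',k);print(e)
k,e=two(c,W(531,193),s,(325,156));show('knob3',k);print(e)
E
```

```text
hub [0.5733933  0.11192632 0.072     ] ptr [ 0.49763146 -0.02946473  0.06      ] 0.16040974422449908 yaw 61.81617054243755
lidF [0.5108 0.0523 0.074 ] press -0.0821 0.0269 rad 0.0864 ang from front -18.162061539644583
capF [0.5569 0.0289 0.088 ] press -0.081 -0.0247 rad 0.0847 ang from front 16.937269257301466
lidB [0.6521 0.1599 0.074 ] press 0.0794 -0.0467 rad 0.0921 ang from front 149.52794268247874
capB [0.5763 0.2011 0.088 ] press 0.08 0.0395 rad 0.0892 ang from front -153.6970043922496
mark [0.5746 0.2487 0.06  ] press 0.1211 0.0635 rad 0.1368 ang from front -152.31180851259762
pinA [0.481 0.015 0.096] press -0.1291 0.0357 rad 0.134 ang from front -15.442316758332282
pinB [ 0.5427 -0.0211  0.096 ] press -0.1318 -0.0358 rad 0.1365 ang from front 15.20801387336985
pinC [0.4422 0.0746 0.096 ] press -0.0949 0.098 rad 0.1365 ang from front -45.92157053055601
pinD [ 0.6143 -0.0197  0.096 ] press -0.0967 -0.0982 rad 0.1378 ang from front 45.45823160803752
knob [0.4872 0.1987 0.265 ] press 0.0358 0.1169 rad 0.1223 ang from front -107.03122097461426
pan [ 0.4515 -0.1846  0.03  ] press -0.3189 -0.0326 rad 0.3206 ang from front 5.84280595850359
knob2 [0.4865 0.1977 0.2691] press 0.0345 0.1171 rad 0.1221 ang from front -106.43318704330358
0.00022026189603241978
knob3 [0.4872 0.1992 0.2586] press 0.0362 0.1171 rad 0.1226 ang from front -107.17238358845293
0.003009431993844819
```

Emit:
{"fn": "carry_out", "kwargs": {
  "targets": [0, -3, 25, 0, 1, 0, -3, 25, 0, 0, 0, -4, 25, 0, 0, 0, -3, 25, -30, 0, 0, 0, 0, -40, 0, 0, 0, 0, 0, 0, 0, 0, 0, 0, 0]
}}

```text
t: 3.05
eef_pos: [0.4866, 0.2009, 0.3317]
tool_rot: [-0.0, 0.241, 0.971, -0.0]
contact_force: [0.2, -0.0, 0.4]
gripper_width: 1.004
grasp_force: 0.0
```

```bash
python3 - <<'E'
from h import *
c=cam('wrist'); print(bot.get_obs()['eef_pos'],c['T'].round(3).tolist())
g=cv2.cvtColor(c['frame'],cv2.COLOR_RGB2GRAY)
print(proj(c,[.488,.197,.265]))
cv2.imwrite('pics/w2.png',cv2.resize(c['frame'][:,:,::-1],(800,600)))
E
```

```text
[0.48753659 0.20077637 0.33293202] [[0.466, -0.852, -0.237, 0.426], [0.885, 0.449, 0.126, 0.233], [-0.001, -0.268, 0.963, 0.475], [0.0, 0.0, 0.0, 1.0]]
[[274.25706527 231.01862853]]
```

View pics/w2.png

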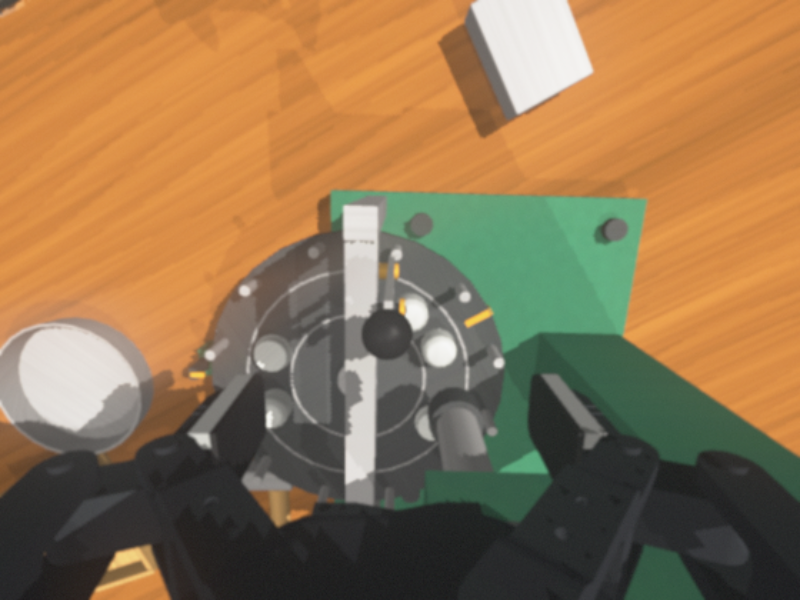

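The knob is at (387,333), within about 3 mm of the estimate. I go down and grip it.

Emit:
{"fn": "carry_out", "kwargs": {
  "targets": [0, 0, -6, -30, 0, 0, 0, 0, -30, 0, 0, 0, 0, -30, 0, 0, 0, 0, 0, 0, 255, 0, 0, 0, 0, 255, 0, 0, 0, 0, 255, 0, 0, 0, 0, 255, 0, 0, 0, 0, 255, 0, 0, 0, 0, 255, 0, 0, 0, 0],
  "newtons": 60
}}

```text
t: 4.1
eef_pos: [0.488, 0.1946, 0.2427]
tool_rot: [0.001, 0.241, 0.97, 0.001]
contact_force: [-0.4, -1.2, 5.2]
gripper_width: 0.274
grasp_force: 58.4
```

Emit:
{"fn": "carry_out", "kwargs": {
  "targets": [255, 0, 0, 10, 0, 255, 0, 0, 10, 0, 255, 0, 0, 10, 0, 255, 0, 0, 0, 0, 255, 0, 0, 0, 0]
}}

```text
t: 4.6
eef_pos: [0.4873, 0.1947, 0.2717]
tool_rot: [0.0, 0.241, 0.97, 0.001]
contact_force: [2.4, 4.2, -5.2]
gripper_width: 0.27
grasp_force: 59.4
```

```bash
python3 - <<'E'
from h import *
print(bot.get_obs()['contact_force'])
a=cam('scene')['frame'][145:295,250:400]; b=cam('side')['frame'][180:310,185:315]
cv2.imwrite('pics/crop1.png',np.hstack([cv2.resize(a,(400,400),interpolation=3),cv2.resize(b,(400,400),interpolation=3)])[:,:,::-1])
E
```

```text
[ 2.43538354  4.1660333  -5.22755893]
```

View pics/crop1.png

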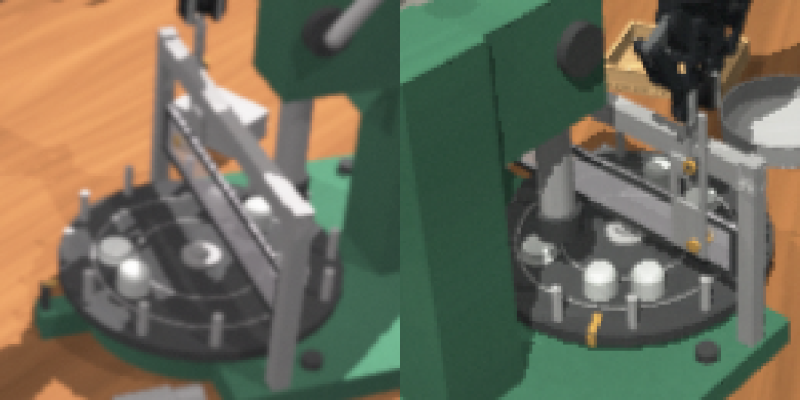

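Emit:
{"fn": "carry_out", "kwargs": {
  "targets": [255, 0, 0, 10, 0, 255, 0, 0, 10, 0, 255, 0, 0, 9, 0, 255, 0, 0, 8, 0, 255, 0, 0, 0, 0, 255, 0, 0, 0, 0]
}}

```text
t: 5.3
eef_pos: [0.4871, 0.1947, 0.308]
tool_rot: [0.0, 0.241, 0.97, 0.0]
contact_force: [2.5, 4.5, -4.5]
gripper_width: 0.266
grasp_force: 59.6
```

Emit:
{"fn": "carry_out", "kwargs": {
  "targets": [255, -7, 3.8, 0, 0, 255, -7, 3.8, -0.5, 0, 255, -7, 3.8, -1, 0, 255, -7, 3.8, -1.3, 0, 255, -7, 3.8, -1.7, 0, 255, -6.5, 3.5, -2, 0, 255, 0, 0, 0, 0, 255, 0, 0, 0, 0]
}}

```text
t: 6.1
eef_pos: [0.4464, 0.2174, 0.3016]
tool_rot: [0.001, 0.242, 0.97, 0.001]
contact_force: [4.8, 5.9, -6.7]
gripper_width: 0.266
grasp_force: 61.2
```

Emit:
{"fn": "carry_out", "kwargs": {
  "targets": [255, 0, 0, -4, 0, 255, 0, 0, -4, 0, 255, 0, 0, -4, 0, 255, 0, 0, -2, 0, 255, 0, 0, 0, 0, 255, 0, 0, 0, 0]
}}

```text
t: 6.7
eef_pos: [0.4467, 0.2173, 0.2881]
tool_rot: [0.001, 0.242, 0.97, 0.001]
contact_force: [4.3, 5.3, -2.1]
gripper_width: 0.261
grasp_force: 61.5
```

```bash
python3 - <<'E'
from h import *
print(bot.get_obs()['contact_force'])
a=cam('scene')['frame'][125:275,230:380]; b=cam('side')['frame'][190:290,235:335]
cv2.imwrite('pics/crop2.png',np.hstack([cv2.resize(a,(400,400),interpolation=3),cv2.resize(b,(400,400),interpolation=3)])[:,:,::-1])
E
```

```text
[ 4.34848345  5.25403901 -2.054139  ]
```

View pics/crop2.png

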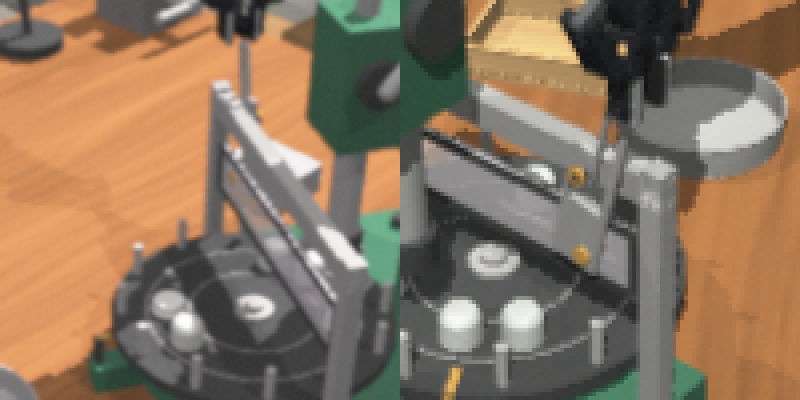

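The bar leans with the stud (576,177) at its notch side, and the load on the hand has dropped. I lower a little more.

Emit:
{"fn": "carry_out", "kwargs": {
  "targets": [255, 0, 0, -1.5, 0, 255, 0, 0, -1, 0, 255, 0, 0, 0, 0, 255, 0, 0, 0, 0]
}}

```text
t: 7.2
eef_pos: [0.4468, 0.2174, 0.2875]
tool_rot: [0.001, 0.242, 0.97, 0.002]
contact_force: [-1.2, 3.2, 10.9]
gripper_width: 0.264
grasp_force: 62.2
```

Emit:
{"fn": "carry_out", "kwargs": {
  "targets": [140, 0, 0, 0, 0, 60, 0, 0, 0, 0, 60, 0, 0, 0, 0, 0, 0, 0, 20, 0, 0, 0, 0, 40, 0, 0, 0, 0, 40, 0, 0, 0, 0, 0, 0]
}}

```text
t: 7.9
eef_pos: [0.4477, 0.2175, 0.3903]
tool_rot: [0.003, 0.242, 0.97, 0.003]
contact_force: [0.6, -0.7, -0.6]
gripper_width: 1.0
grasp_force: 0.0
```

```bash
python3 - <<'E'
from h import *
print(bot.get_obs()['contact_force'])
s=cam('scene');d=cam('side');a=s['frame'][125:275,230:380]; b=d['frame'][190:290,235:335]
cv2.imwrite('pics/crop3.png',np.hstack([cv2.resize(a,(400,400),interpolation=3),cv2.resize(b,(400,400),interpolation=3)])[:,:,::-1])
for c,n in((s,'scene'),(d,'side')): print(n,proj(c,[[.4468,.2174,.31]]).round(1).tolist())
E
```

```text
[ 0.5563314  -0.67718102 -0.56828385]
scene [[319.7, 132.7]]
side [[294.6, 210.3]]
```

View pics/crop3.png

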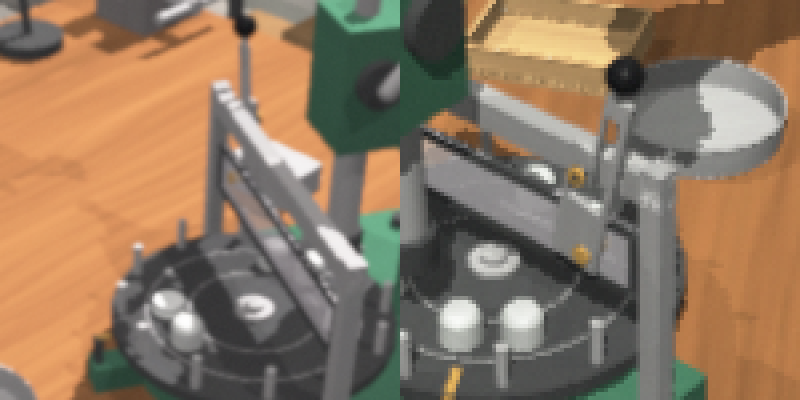

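The guard hangs with the hand clear: knob at side crop (625,76), stud at (576,177). Next is a look over the front of the dial.

Emit:
{"fn": "carry_out", "kwargs": {
  "targets": [0, 10, -28, 0, 0, 0, 10, -28, 0, 0, 0, 10, -28, 0, 0, 60, 10, -28, -15, 0, 105, 10, -28, -25, 0, 105, 12, -27, -30, 0, 105, 0, 0, -20, 0, 105, 0, 0, 0, 0, 105, 0, 0, 0, 0]
}}

```text
t: 8.9
eef_pos: [0.5068, 0.0501, 0.2946]
tool_rot: [-0.001, 0.241, 0.971, -0.001]
contact_force: [-0.8, 0.0, -0.1]
gripper_width: 0.583
grasp_force: 0.0
```

```bash
cat >> h.py <<'E'
H=np.array([.5740,.1115]); A=np.radians(61.7)
X=np.array([np.cos(A),np.sin(A)]);Y=np.array([-X[1],X[0]])
def press(p): r=np.asarray(p)[:2]-H; return np.round([r@X,r@Y],4), round(float(np.hypot(*r)),4), round(float((np.degrees(np.arctan2(r[1],r[0])-A)+360)%360-180),1)
def blobs(c,thr=110,amin=120,amax=6000,name=None):
    g=c['frame'].astype(int); m=((g.min(2)>thr)&(g.max(2)-g.min(2)<45)).astype(np.uint8)
    m=cv2.morphologyEx(m,cv2.MORPH_CLOSE,np.ones((3,3),np.uint8))
    n,l,st,ce=cv2.connectedComponentsWithStats(m)
    out=[]
    for i in range(1,n):
        if amin<st[i,4]<amax:
            p=onz(c,*ce[i],.08)
            if np.hypot(*(p[:2]-H))<.15: out.append((ce[i].round(1),st[i,2:5],p.round(4),press(p)))
    return out
E
python3 - <<'E'
from h import *
c=cam('wrist'); o=bot.get_obs();print(o['eef_pos'],o['gripper_width'])
for b in blobs(c): print(*b)
cv2.imwrite('pics/w3.png',cv2.resize(c['frame'][:,:,::-1],(800,600)))
E
```

```text
[0.50747805 0.0504729  0.29548893] 0.5852628604011462
[399.4 164.7] [  38  236 1511] [0.5477 0.1865 0.08  ] (array([0.0536, 0.0587]), 0.0795, -132.4)
[382.4 177.6] [  36  211 2411] [0.5524 0.1634 0.08  ] (array([0.0355, 0.0437]), 0.0563, -129.1)
[362.8  98.7] [ 17  23 189] [0.4622 0.178  0.08  ] (array([0.0055, 0.1299]), 0.13, -92.4)
[358.3 121.8] [ 40  11 204] [0.4821 0.1639 0.08  ] (array([0.0025, 0.1057]), 0.1057, -91.4)
[265.3 215.9] [  73  152 3639] [0.5294 0.0205 0.08  ] (array([-0.1013, -0.0039]), 0.1014, 2.2)
[352.1 197.5] [  42   91 2203] [0.5576 0.1225 0.08  ] (array([0.0019, 0.0196]), 0.0197, -95.4)
[349.  272.5] [ 26  45 430] [0.645  0.0789 0.08  ] (array([ 0.005, -0.078]), 0.0781, 93.7)
```

View pics/w3.png

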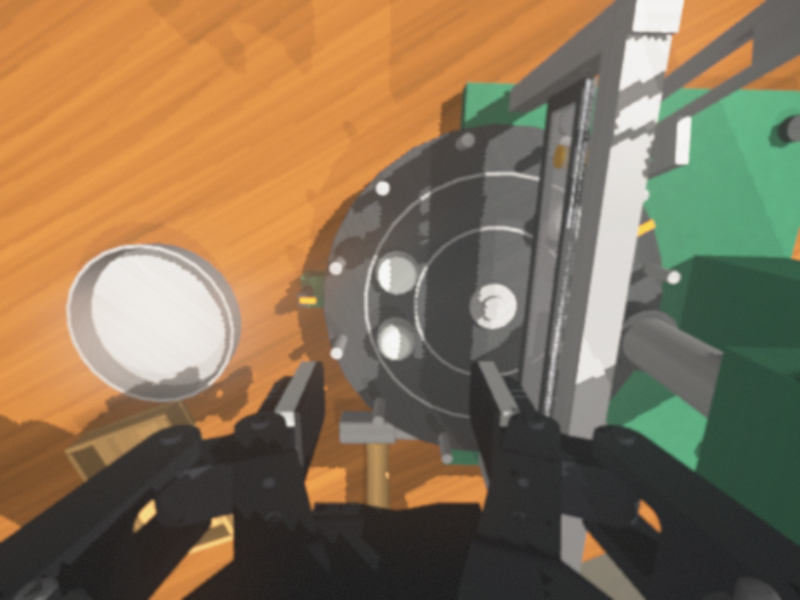

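Lid at (397,272), cap top (395,341), hub (493,306), pointer (308,300), pan floor centre about (160,320).

```bash
python3 - <<'E'
from h import *
c=cam('wrist');s=cam('scene');d=cam('side')
for n,u,v,z in [('lid',397,272,.074),('cap',395,341,.085),('hub',493,306,.072),('ptr',308,300,.06),('pan',156,322,.030),('pan rimL',67,308,.032),('pan rimR',241,322,.032),('trayend',189,405,.035)]:
    p=onz(c,u*.7,v*.7,z);print(n,p.round(4),press(p))
# tray from scene: wood mask
for c,z in((s,.035),(d,.035)):
    g=cv2.cvtColor(c['frame'],cv2.COLOR_RGB2HSV);print(cv2.mean(c['frame'][330:336,218:226]) if c is s else cv2.mean(c['frame'][197:201,271:279]))
print('knob',two(s,(321.9,134.8),d,(291.3,209)))
for z,p in((.035,[(206,306),(182,334),(222,371),(262,343)]),): # scene tray rim corners
    q=np.array([onz(s,*x,z) for x in p]);print(q.round(3).tolist(),q.mean(0))
E
```

```text
lid [0.5112 0.0484 0.074 ] (array([-0.0853,  0.0254]), 0.089, -16.6)
cap [0.5614 0.02   0.085 ] (array([-0.0865, -0.0323]), 0.0923, 20.5)
hub [0.5768 0.1078 0.072 ] (array([-0.002 , -0.0042]), 0.0046, 64.7)
ptr [ 0.4991 -0.0348  0.06  ] (array([-0.1643, -0.0034]), 0.1643, 1.2)
pan [ 0.4533 -0.1862  0.03  ] (array([-0.3193, -0.0349]), 0.3212, 6.2)
pan rimL [ 0.4021 -0.2518  0.032 ] (array([-0.4013, -0.0209]), 0.4019, 3.0)
pan rimR [ 0.4917 -0.1122  0.032 ] (array([-0.236 , -0.0336]), 0.2383, 8.1)
trayend [ 0.5411 -0.206   0.035 ] (array([-0.2952, -0.1215]), 0.3192, 22.4)
(253.4375, 240.9375, 186.16666666666666, 0.0)
(234.65625, 197.375, 134.375, 0.0)
knob (array([0.45728413, 0.21281422, 0.30911696]), np.float64(0.002543031994472792))
[[0.524, -0.275, 0.035], [0.556, -0.373, 0.035], [0.701, -0.377, 0.035], [0.704, -0.261, 0.035]] [ 0.62123604 -0.32139266  0.035     ]
```

Emit:
{"fn": "carry_out", "kwargs": {
  "targets": [105, 3.5, -1.5, -45, 0, 105, 0, 0, -45, 0, 105, 0, 0, -45, 0, 105, 0, 0, -45, 0, 105, 0, 0, -40, 0, 105, 0, 0, -15, 0, 105, 0, 0, 0, 0, 255, 0, 0, 0, 0, 255, 0, 0, 0, 0, 255, 0, 0, 0, 0, 255, 0, 0, 0, 0],
  "newtons": 40
}}

```text
t: 10.2
eef_pos: [0.5114, 0.0486, 0.0609]
tool_rot: [0.0, 0.241, 0.97, 0.0]
contact_force: [0.3, -0.0, 1.3]
gripper_width: 0.421
grasp_force: 40.1
```

Emit:
{"fn": "carry_out", "kwargs": {
  "targets": [255, 0, 0, 30, 0, 255, 0, 0, 40, 0, 255, 0, 0, 30, 0, 255, -13, -37.5, 0, 0, 255, -13, -37.5, 0, 0, 255, -13, -37.5, 0, 0, 255, -13, -37.5, 0, 0, 255, -13, -37.5, 0, 0, 255, -13, -37.5, 0, 0, 255, 0, 0, -45, 0, 255, 0, 0, -45, 0, 255, 0, 0, -40, 0, 255, 0, 0, -18, 0, 255, 0, 0, 0, 0]
}}

```text
t: 11.6
eef_pos: [0.4312, -0.1762, 0.0104]
tool_rot: [-0.002, 0.241, 0.97, -0.0]
contact_force: [-1.0, 0.1, 0.2]
gripper_width: 0.425
grasp_force: 40.2
```

Emit:
{"fn": "carry_out", "kwargs": {
  "targets": [180, 0, 0, 0, 0, 105, 0, 0, 0, 0, 105, 0, 0, 45, 0, 105, 0, 0, 45, 0, 105, 0, 0, 45, 0, 105, 0, 0, 25, 0, 105, 21, 33, 0, 0, 105, 21, 33, 0, 0, 105, 21, 33, 0, 0, 105, 21, 33, 0, 0, 105, 21, 33, 0, 0, 105, 22, 33, 0, 0, 105, 0, 0, 0, 0, 105, 0, 0, 0, 0]
}}

```text
t: 13.0
eef_pos: [0.5606, 0.0223, 0.1735]
tool_rot: [0.001, 0.24, 0.971, 0.0]
contact_force: [-1.1, -0.8, 0.0]
gripper_width: 0.588
grasp_force: 0.0
```

```bash
python3 - <<'E'
from h import *
c=cam('wrist'); o=bot.get_obs();print(o['eef_pos'],o['gripper_width'])
print(proj(c,[.5605,.022,.088]))
for b in blobs(c): print(*b)
cv2.imwrite('pics/w4.png',cv2.resize(c['frame'][:,:,::-1],(800,600)))
E
```

```text
[0.56000928 0.02087987 0.17338271] 0.590019905844212
[[277.50349078 219.33925217]]
[504.9 147.1] [  81  316 4379] [0.5921 0.1984 0.08  ] (array([0.0851, 0.0253]), 0.0888, -163.4)
[259.6  35.3] [ 17  18 246] [0.4403 0.0714 0.08  ] (array([-0.0987,  0.0987]), 0.1396, -45.0)
[296.7 160.7] [ 209  261 2925] [0.5282 0.0556 0.08  ] (array([-0.071 ,  0.0138]), 0.0723, -11.0)
[393.1  98.6] [107  34 851] [0.521  0.1372 0.08  ] (array([-0.0025,  0.0589]), 0.0589, -87.5)
[391.9 163.7] [  74  100 3732] [0.5641 0.1188 0.08  ] (array([0.0017, 0.0122]), 0.0123, -98.0)
[208.7 133.1] [ 21  16 259] [0.4795 0.0068 0.08  ] (array([-0.137 ,  0.0335]), 0.141, -13.8)
[300.4 176.4] [ 21  93 428] [0.5402 0.0526 0.08  ] (array([-0.0679,  0.0018]), 0.0679, -1.5)
[214.  225.9] [ 22  25 322] [ 0.5436 -0.027   0.08  ] (array([-0.1364, -0.0389]), 0.1418, 15.9)
[348.5 272.2] [ 24  45 361] [0.6317 0.0522 0.08  ] (array([-0.0248, -0.079 ]), 0.0828, 72.5)
[441.9 276.5] [ 38  31 259] [0.6721 0.1204 0.08  ] (array([ 0.0544, -0.0822]), 0.0985, 123.5)
```

View pics/w4.png

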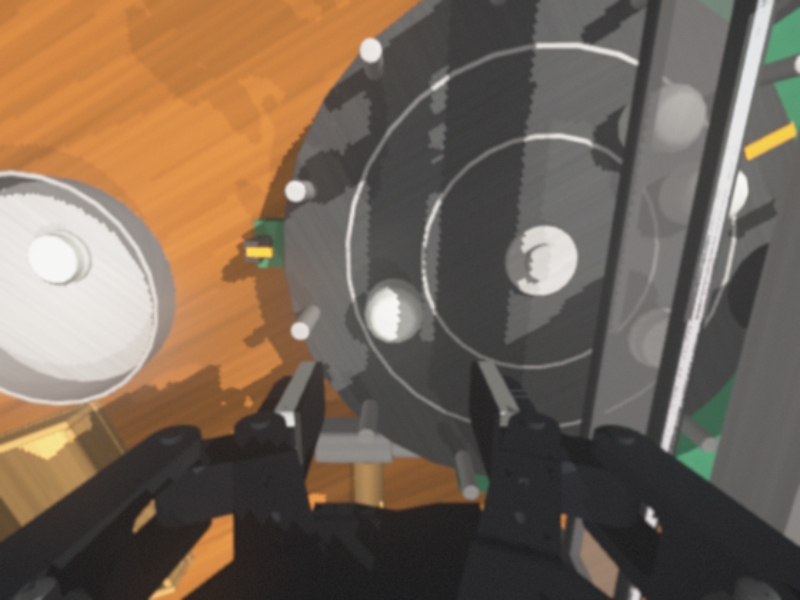

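Lid 1 lies in the pan (57,258) and the cap is at (393,310), as predicted. The hammer head is at (355,440). I grip the cap and measure the tray.

Emit:
{"fn": "carry_out", "kwargs": {
  "targets": [105, 0, 0, -40, 0, 105, 0, 0, -40, 0, 105, 0, 0, -33, 0, 105, 0, 0, 0, 0, 255, 0, 0, 0, 0, 255, 0, 0, 0, 0, 255, 0, 0, 0, 0, 255, 0, 0, 0, 0, 255, 0, 0, 40, 0, 255, 0, 0, 40, 0, 255, 0, 0, 40, 0]
}}

```text
t: 14.15
eef_pos: [0.5595, 0.0214, 0.1805]
tool_rot: [-0.0, 0.241, 0.97, -0.0]
contact_force: [0.3, 0.3, -0.4]
gripper_width: 0.384
grasp_force: 40.0
```

```bash
python3 - <<'E'
from h import *
s=cam('scene');f=s['frame'].copy()
g=f.astype(int); sub=g[290:385,165:280]
m=((sub[:,:,1]>150)&(sub[:,:,0]-sub[:,:,2]>20)&(sub[:,:,0]>180)).astype(np.uint8)
n,l,st,ce=cv2.connectedComponentsWithStats(m);i=1+st[1:,4].argmax();print(st[i],ce[i]+[165,290])
pts=cv2.findContours((l==i).astype(np.uint8),0,2)[0];pts=max(pts,key=len)[:,0]+[165,290]
hull=cv2.convexHull(pts.astype(np.float32))[:,0]
w=np.array([onz(s,u,v,.02)[:2] for u,v in hull],np.float32)
print('z.02',cv2.minAreaRect(w)); c,_,_=r=cv2.minAreaRect(w)
w=np.array([onz(s,u,v,.035)[:2] for u,v in hull],np.float32);print('z.035',cv2.minAreaRect(w))
E
```

```text
[  29   21   86   74 2669] [246.56163357 347.57324841]
z.02 ((0.6652893424034119, -0.2964257597923279), (0.20252227783203125, 0.21274779736995697), 51.670894622802734)
z.035 ((0.6753123998641968, -0.304950475692749), (0.1990632265806198, 0.20911411941051483), 51.6708984375)
```

Emit:
{"fn": "carry_out", "kwargs": {
  "targets": [255, 5, -36, 0, 0, 255, 5, -36, 0, 0, 255, 5, -36, 0, 0, 255, 5, -36, 0, 0, 255, 5, -36, 0, 0, 255, 5, -36, 0, 0, 255, 5, -36, 0, 0, 255, 5, -36, 0, 0, 255, 0, 0, 0, 0, 255, 0, 0, 0, 0]
}}

```text
t: 15.2
eef_pos: [0.5996, -0.2675, 0.1789]
tool_rot: [-0.0, 0.242, 0.97, 0.0]
contact_force: [0.7, 0.7, -1.6]
gripper_width: 0.384
grasp_force: 40.0
```

```bash
python3 - <<'E'
from h import *
c=cam('wrist'); print(bot.get_obs()['eef_pos'])
cv2.imwrite('pics/w5.png',cv2.resize(c['frame'][:,:,::-1],(800,600)))
E
```

```text
[ 0.59992894 -0.26584781  0.17878815]
```

View pics/w5.png

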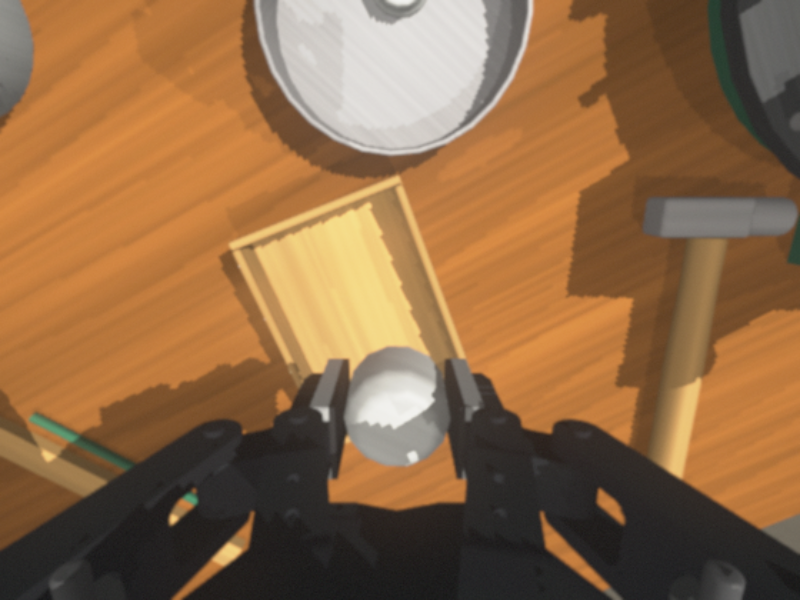

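The tray's near corners are at (232,243) and (400,180), and its long right wall runs through (460,352). The pan and hammer are clear. I compute the centre from the corners.

```bash
python3 - <<'E'
from h import *
c=cam('wrist')
a,b,e=[onz(c,u*.7,v*.7,.035)[:2] for u,v in((232,243),(400,180),(462,352))]
print(a,b,e,np.linalg.norm(a-b))
u=(e-b)/np.linalg.norm(e-b);print('long dir',np.degrees(np.arctan2(u[1],u[0])),(b-a)@u, 'centre',(a+b)/2+u*.0825)
print('pan bottom rim pt',onz(c,393*.7,153*.7,.032))
E
```

```text
[ 0.52269321 -0.34648837] [ 0.53889126 -0.23139915] [ 0.66128069 -0.24691985] 0.11622351280312741
long dir -7.227334644324321 0.0015903847402863307 centre [ 0.61263675 -0.2993228 ]
pan bottom rim pt [ 0.52251213 -0.22768961  0.032     ]
```

Emit:
{"fn": "carry_out", "kwargs": {
  "targets": [255, 29, -20, 0, 0, 255, 28, -19, 0, 0, 255, 0, 0, -45, 0, 255, 0, 0, -45, 0, 255, 0, 0, -45, 0, 255, 0, 0, -33, 0, 255, 0, 0, 0, 0, 255, 0, 0, 0, 0, 190, 0, 0, 0, 0, 105, 0, 0, 0, 0, 105, 0, 0, 0, 0]
}}

```text
t: 16.4
eef_pos: [0.6574, -0.3055, 0.012]
tool_rot: [0.0, 0.241, 0.97, 0.0]
contact_force: [0.5, 0.2, 0.2]
gripper_width: 0.588
grasp_force: 0.0
```

Emit:
{"fn": "carry_out", "kwargs": {
  "targets": [105, 0, 0, 45, 0, 105, 0, 0, 45, 0, 105, 0, 0, 45, 0, 135, 0, 0, 20, 0, 135, -21.4, 37.5, 0, 4.4, 135, -21.4, 37.5, 0, 4.5, 135, -21.4, 37.5, 0, 4.4, 135, -21.4, 37.5, 0, 4.5, 135, -21.4, 37.5, 0, 4.4, 135, -21.4, 37.5, 0, 4.5, 135, -21.4, 37.5, 0, 4.4, 135, -21.4, 37.5, 0, 4.5, 135, -21.4, 37.5, 0, 4.4, 135, -21.4, 37.5, 0, 4.5, 135, 0, 0, 0, 0, 135, 0, 0, 0, 0]
}}

```text
t: 18.0
eef_pos: [0.443, 0.0699, 0.1668]
tool_rot: [0.001, -0.145, 0.989, 0.0]
contact_force: [-0.7, -0.8, 0.8]
gripper_width: 0.468
grasp_force: 0.0
```

```bash
cat >> h.py <<'E'
def pins(c):
    g=c['frame'].astype(int); m=((g.min(2)>150)&(g.max(2)-g.min(2)<45)).astype(np.uint8)
    n,l,st,ce=cv2.connectedComponentsWithStats(m)
    for i in range(1,n):
        if 40<st[i,4]<700:
            p=onz(c,*ce[i],.096); q=press(p)
            if .125<q[1]<.15 and st[i,2]<40: print('pin?',ce[i].round(0),st[i,2:5],p.round(4),q[1:])
E
sed -i 's/^H=.*; A/H=np.array([.575,.110]); A/' h.py
python3 - <<'E'
from h import *
c=cam('wrist'); o=bot.get_obs();print(o['eef_pos'],o['q'].round(2),o['gripper_width'])
pins(c)
print(proj(c,[.4428,.0703,.096]))
cv2.imwrite('pics/w6.png',c['frame'][:,:,::-1])
E
```

```text
[0.44347668 0.06894391 0.16677377] [-0.57  0.19  0.32  2.16 -0.08  0.8   1.65] 0.46832455141450874
pin? [277. 227.] [ 15  14 156] [0.4439 0.0702 0.096 ] (0.137, -44.8)
pin? [186. 248.] [ 20  19 186] [0.4794 0.0097 0.096 ] (0.1386, -15.3)
pin? [426. 410.] [11 10 65] [0.5683 0.2437 0.096 ] (0.1339, -148.8)
[[277.67361177 225.177645  ]]
```

Emit:
{"fn": "carry_out", "kwargs": {
  "targets": [135, 0, 0, 0, -8.5, 135, 0, 0, 0, -8.5, 135, 0, 0, 0, -8.5, 135, 0, 0, 0, -8.5, 135, 0, 0, 0, -8.5, 135, 0, 0, 0, -8.5, 135, 0, 0, 0, -8.5, 135, 0, 0, 0, -8.5, 135, 0, 0, 0, -8.5, 135, 0, 0, 0, -8.5, 135, 0, 0, 0, -8.5, 135, 0, 0, 0, -8.5, 135, 0, 0, 0, -8.5, 135, 0, 0, 0, -8.5, 135, 0, 0, 0, -8.5, 135, 0, 0, 0, -8.5, 135, 0, 0, 0, -8.5, 135, 0, 0, 0, -8.5, 135, 0, 0, 0, -8.5, 135, 0, 0, 0, -8.5]
}}

```text
t: 20.05
eef_pos: [0.444, 0.0676, 0.1667]
tool_rot: [0.0, 0.974, 0.225, 0.0]
contact_force: [-0.3, -0.5, -0.0]
gripper_width: 0.471
grasp_force: 0.0
```

Emit:
{"fn": "carry_out", "kwargs": {
  "targets": [135, 0, 0, 0, -8, 135, 0, 0, 0, -2, 135, 0, 0, 0, 0, 135, 0, 0, -40, 0, 135, 0, 0, -40, 0, 135, 0, 0, -20, 0, 135, 0, 0, 0, 0, 255, 0, 0, 0, 0, 255, 0, 0, 0, 0, 255, 0, 0, 0, 0, 255, 0, 0, 0, 0],
  "newtons": 25
}}

```text
t: 21.15
eef_pos: [0.4442, 0.0697, 0.0676]
tool_rot: [-0.0, 0.99, 0.144, 0.001]
contact_force: [-1.0, -0.7, 8.4]
gripper_width: 0.106
grasp_force: 25.1
```

```bash
python3 - <<'E'
from h import *
o=bot.get_obs();print(o['eef_pos'],o['q'].round(2),o['tool_rot'],press(o['eef_pos']))
H0=H; R0=.138
def arc(a0,a1,n):
    t=A+np.pi+np.radians(np.linspace(a0,a1,n+1)); P=H0+R0*np.stack([np.cos(t),np.sin(t)],1)
    return (np.diff(P,axis=0)*1000).round(1).tolist()
print(arc(-45,45,18)); print(arc(-15,45,12))
E
```

```text
[0.44415447 0.06967088 0.06755328] [-0.87  0.45  0.7   2.25 -0.52  0.6  -1.05] [-4.83845248e-04  9.89548245e-01  1.44195484e-01  1.30370532e-03] (array([-0.0975,  0.0961]), 0.1369, -44.6)
[[4.0, -11.4], [4.9, -11.0], [5.9, -10.5], [6.8, -10.0], [7.6, -9.3], [8.4, -8.6], [9.1, -7.9], [9.8, -7.0], [10.3, -6.2], [10.8, -5.2], [11.3, -4.3], [11.6, -3.3], [11.8, -2.3], [12.0, -1.2], [12.0, -0.2], [12.0, 0.9], [11.9, 1.9], [11.7, 3.0]]
[[9.1, -7.9], [9.8, -7.0], [10.3, -6.2], [10.8, -5.2], [11.3, -4.3], [11.6, -3.3], [11.8, -2.3], [12.0, -1.2], [12.0, -0.2], [12.0, 0.9], [11.9, 1.9], [11.7, 3.0]]
```

Emit:
{"fn": "carry_out", "kwargs": {
  "targets": [255, 0, 0, 4, 0, 255, 4, -11.4, 0, 5, 255, 4.9, -11, 0, 5, 255, 5.9, -10.5, 0, 5, 255, 6.8, -10, 0, 5, 255, 7.6, -9.3, 0, 5, 255, 8.4, -8.6, 0, 5, 255, 9.1, -7.9, 0, 5]
}}

```text
t: 21.95
eef_pos: [0.4878, -0.0, 0.0703]
tool_rot: [-0.001, 0.9, 0.436, -0.002]
contact_force: [-4.8, 0.7, 0.4]
gripper_width: 0.107
grasp_force: 26.7
```

Emit:
{"fn": "carry_out", "kwargs": {
  "targets": [255, 9.8, -7, 0, 5, 255, 10.3, -6.2, 0, 5, 255, 10.8, -5.2, 0, 5, 255, 11.3, -4.3, 0, 5, 255, 11.6, -3.3, 0, 5, 255, 11.8, -2.3, 0, 5, 255, 12, -1.2, 0, 5, 255, 12, -0.2, 0, 5, 255, 12, 0.9, 0, 5, 255, 11.9, 1.9, 0, 5, 255, 11.7, 3, 0, 5, 255, 0, 0, 0, 0, 255, 0, 0, 0, 0]
}}

```text
t: 23.25
eef_pos: [0.6153, -0.0276, 0.0704]
tool_rot: [0.002, 0.599, 0.801, -0.002]
contact_force: [3.0, -7.8, -7.7]
gripper_width: 0.107
grasp_force: 26.0
```

```bash
python3 - <<'E'
from h import *
o=bot.get_obs();print(o['eef_pos'],press(o['eef_pos']),o['q'].round(2),o['contact_force'])
E
```

```text
[ 0.61531088 -0.02757191  0.07038094] (array([-0.102 , -0.1007]), 0.1434, 44.6) [-0.25  0.58  0.26  1.84 -0.2   0.74  0.4 ] [ 2.97859564 -7.75470931 -7.66120276]
```

Emit:
{"fn": "carry_out", "kwargs": {
  "targets": [200, 0, 0, 0, 0, 135, 0, 0, 0, 0, 135, 0, 0, 0, 0, 135, 0, 0, 35, 0, 135, 0, 0, 35, 0, 135, -19, 4, 0, -8.5, 135, -19, 5, 0, -8.5, 135, -19, 5, 0, -8.5, 135, -19, 6, 0, -8.5, 135, -19, 6, 0, -8.5, 135, -20, 6, 0, -8.5, 135, -20, 5, 0, -8.5, 135, 0, 0, 0, -0.5, 135, 0, 0, 0, 0]
}}

```text
t: 24.65
eef_pos: [0.4804, 0.0144, 0.1408]
tool_rot: [-0.0, 0.918, 0.397, 0.001]
contact_force: [-0.2, 0.4, 0.7]
gripper_width: 0.474
grasp_force: 0.0
```

```bash
python3 - <<'E'
from h import *
c=cam('wrist'); o=bot.get_obs();print(o['eef_pos'],press(o['eef_pos']),o['tool_rot'])
pins(c)
for b in blobs(c): print(*b)
E
```

```text
[0.48095473 0.01412789 0.14081246] (array([-0.129 ,  0.0374]), 0.1343, -16.1) [1.69661014e-04 9.17883748e-01 3.96848541e-01 7.95531324e-04]
pin? [552.   5.] [ 15  13 164] [0.6753 0.0096 0.096 ] (0.1419, 73.3)
pin? [176. 211.] [ 15  21 197] [0.4445 0.0705 0.096 ] (0.1364, -44.9)
pin? [387. 211.] [ 31  27 438] [ 0.5417 -0.0207  0.096 ] (0.1349, 14.0)
pin? [283. 238.] [ 15  26 272] [0.4816 0.0112 0.096 ] (0.136, -15.1)
[541.5  11.7] [ 58  33 314] [0.6821 0.0061 0.08  ] (array([-0.0407, -0.1435]), 0.1492, 74.2)
[ 91.1 129.2] [ 45  17 385] [0.4387 0.1444 0.08  ] (array([-0.0344,  0.1364]), 0.1406, -75.9)
[176.8 202.4] [ 60  42 726] [0.4426 0.075  0.08  ] (array([-0.0936,  0.1   ]), 0.137, -46.9)
```

Emit:
{"fn": "carry_out", "kwargs": {
  "targets": [135, 0, -4, -36, 0, 135, 0, 0, -35, 0, 135, 0, 0, 0, 0, 255, 0, 0, 0, 0, 255, 0, 0, 0, 0, 255, 0, 0, 0, 0, 255, 0, 0, 0, 0]
}}

```text
t: 25.4
eef_pos: [0.4815, 0.0096, 0.0708]
tool_rot: [0.0, 0.919, 0.395, 0.002]
contact_force: [1.1, -1.2, 6.5]
gripper_width: 0.103
grasp_force: 25.7
```

Emit:
{"fn": "carry_out", "kwargs": {
  "targets": [255, 9.1, -7.9, 0, 5, 255, 9.8, -7, 0, 5, 255, 10.3, -6.2, 0, 5, 255, 10.8, -5.2, 0, 5, 255, 11.3, -4.3, 0, 5, 255, 11.6, -3.3, 0, 5, 255, 11.8, -2.3, 0, 5, 255, 12, -1.2, 0, 5, 255, 12, -0.2, 0, 5, 255, 12, 0.9, 0, 5, 255, 11.9, 1.9, 0, 5, 255, 11.7, 3, 0, 5, 255, 0, 0, 0, 0, 255, 0, 0, 0, 0]
}}

```text
t: 26.8
eef_pos: [0.6154, -0.0246, 0.0709]
tool_rot: [0.002, 0.599, 0.801, -0.0]
contact_force: [0.2, -5.3, 5.6]
gripper_width: 0.102
grasp_force: 25.8
```

```bash
python3 - <<'E'
from h import *
o=bot.get_obs();print(o['eef_pos'],press(o['eef_pos']),o['q'].round(2),o['contact_force'],o['gripper_width'])
E
```

```text
[ 0.61537139 -0.02464936  0.07085507] (array([-0.0994, -0.0994]), 0.1406, 45.0) [-0.21  0.57  0.2   1.84 -0.16  0.74  0.36] [ 0.21715041 -5.34102518  5.5891957 ] 0.10249339295636192
```

Emit:
{"fn": "carry_out", "kwargs": {
  "targets": [200, 0, 0, 0, 0, 135, 0, 0, 0, 0, 135, 0, 0, 0, 0, 105, 0, 0, 40, 0, 105, 0, 0, 40, 7.5, 105, -22, 14, 40, 7.5, 105, -22, 14, 40, 7.5, 105, -22, 14, 40, 7.5, 105, -22, 14, 29, 7.5, 105, -20, 18, 0, 7.5, 105, 0, 0, 0, 0, 105, 0, 0, 0, 0]
}}

```text
t: 28.0
eef_pos: [0.5058, 0.0523, 0.2984]
tool_rot: [0.0, 0.246, 0.969, 0.0]
contact_force: [0.0, -0.5, 0.4]
gripper_width: 0.587
grasp_force: 0.0
```

```bash
python3 - <<'E'
from h import *
c=cam('wrist'); o=bot.get_obs();print(o['eef_pos'],o['tool_rot'])
pins(c); np.savez('w7.npz',**{k:c[k] for k in('T','f','cx','cy','k1')})
cv2.imwrite('pics/w7.png',cv2.resize(c['frame'][:,:,::-1],(800,600)))
E
```

```text
[0.50622547 0.0516907  0.29806992] [-9.72800192e-05  2.46169327e-01  9.69226821e-01 -1.51345736e-04]
pin? [265. 133.] [10 10 73] [0.4438 0.0701 0.096 ] (0.1371, -44.8)
pin? [234. 188.] [ 9 10 70] [0.4804 0.0091 0.096 ] (0.1383, -14.9)
pin? [467. 193.] [ 9  9 60] [0.6114 0.241  0.096 ] (0.1359, -167.2)
pin? [235. 247.] [ 9 11 63] [ 0.5424 -0.0258  0.096 ] (0.1397, 14.8)
```

View pics/w7.png

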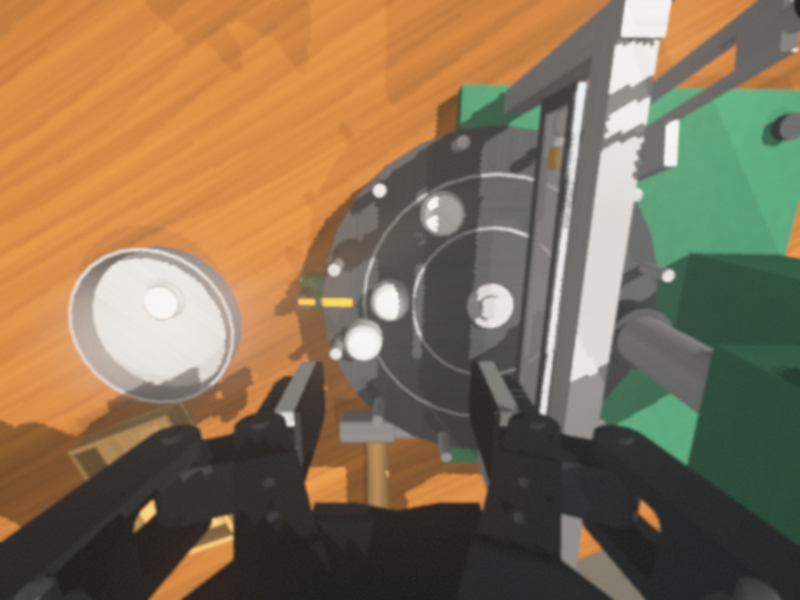

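The mark (337,302) is in line with the pointer (308,302). A lid is at (442,214), and caps at (389,300) and (363,340), the latter close to the pin (335,353).

```bash
python3 - <<'E'
from h import *
c=dict(np.load('w7.npz'))
c={k:(v if v.ndim else float(v)) for k,v in c.items()}
for n,u,v,z in [('lid',442,214,.074),('cap1',389,300,.085),('cap2',363,340,.085),('pin',335,353,.096),('mark',340,302,.06),('hub',493,306,.072)]:
    p=onz(c,u*.7,v*.7,z);print(n,p.round(4),press(p))
# side check
d=cam('side');s=cam('scene')
for z,p in((.085,(.5,.03)),): pass
b=d['frame'][190:290,215:335]; a=s['frame'][180:280,260:380]
cv2.imwrite('pics/crop4.png',np.hstack([cv2.resize(a,(400,333),interpolation=3),cv2.resize(b,(400,333),interpolation=3)])[:,:,::-1])
E
```

```text
lid [0.4852 0.1055 0.074 ] (array([-0.0466,  0.0769]), 0.0899, -58.8)
cap1 [0.5261 0.0338 0.085 ] (array([-0.0903,  0.007 ]), 0.0905, -4.4)
cap2 [ 0.5467 -0.0029  0.085 ] (array([-0.1128, -0.0286]), 0.1164, 14.2)
pin [ 0.5425 -0.0266  0.096 ] (array([-0.1357, -0.0362]), 0.1405, 14.9)
mark [ 0.5124 -0.0093  0.06  ] (array([-0.1347, -0.0015]), 0.1347, 0.6)
hub [0.5769 0.1092 0.072 ] (array([ 0.0002, -0.002 ]), 0.002, 95.1)
```

Emit:
{"fn": "carry_out", "kwargs": {
  "targets": [105, 20, -18, -45, 0, 105, 0, 0, -45, 0, 105, 0, 0, -45, 0, 105, 0, 0, -45, 0, 105, 0, 0, -45, 0, 105, 0, 0, -12, 0, 105, 0, 0, 0, 0, 255, 0, 0, 0, 0, 255, 0, 0, 0, 0, 255, 0, 0, 0, 0, 255, 0, 0, 0, 0, 255, 0, 0, 40, 0, 255, 0, 0, 40, 0, 255, 0, 0, 30, 0],
  "newtons": 40
}}

```text
t: 29.55
eef_pos: [0.526, 0.0348, 0.1763]
tool_rot: [0.001, 0.246, 0.969, 0.001]
contact_force: [0.4, 0.6, -0.8]
gripper_width: 0.38
grasp_force: 40.0
```

Emit:
{"fn": "carry_out", "kwargs": {
  "targets": [255, 9.6, -37, 0, 0, 255, 9.6, -37, 0, 0, 255, 9.6, -37, 0, 0, 255, 9.6, -37, 0, 0, 255, 9.6, -37, 0, 0, 255, 9.6, -37, 0, 0, 255, 9.6, -37, 0, 0, 255, 9.6, -37, 0, 0, 255, 9.8, -38, 0, 0, 255, 0, 0, -45, 0, 255, 0, 0, -45, 0, 255, 0, 0, -45, 0, 255, 0, 0, -23, 0, 255, 0, 0, 0, 0, 255, 0, 0, 0, 0, 180, 0, 0, 0, 0, 105, 0, 0, 0, 0, 105, 0, 0, 0, 0]
}}

```text
t: 31.35
eef_pos: [0.6127, -0.2995, 0.0168]
tool_rot: [0.001, 0.246, 0.969, -0.0]
contact_force: [-0.1, -0.4, -0.3]
gripper_width: 0.588
grasp_force: 0.0
```

Emit:
{"fn": "carry_out", "kwargs": {
  "targets": [105, 0, 0, 45, 0, 105, 0, 0, 45, 0, 105, 0, 0, 45, 0, 105, 0, 0, 15, 0, 105, -7.3, 33, 0, -8.4, 105, -7.3, 33, 0, -8.4, 105, -7.3, 33, 0, -8.4, 105, -7.3, 33, 0, -8.4, 105, -7.3, 33, 0, -8.4, 105, -7.3, 33, 0, -8.4, 105, -7.3, 33, 0, -8.4, 105, -7.3, 33, 0, -8.4, 105, -7.6, 32.6, 0, -8.4, 105, 0, 0, 0, 0, 105, 0, 0, 0, 0]
}}

```text
t: 32.85
eef_pos: [0.5458, -0.0018, 0.1655]
tool_rot: [0.0, 0.787, 0.617, 0.0]
contact_force: [0.6, -0.1, -0.1]
gripper_width: 0.585
grasp_force: 0.0
```

```bash
python3 - <<'E'
from h import *
c=cam('wrist'); o=bot.get_obs();print(o['eef_pos'],o['tool_rot'],proj(c,[.5467,-.0029,.088]))
pins(c)
g=cv2.cvtColor(c['frame'],cv2.COLOR_RGB2GRAY)
ci=cv2.HoughCircles(cv2.medianBlur(g,3),cv2.HOUGH_GRADIENT,1,30,param1=100,param2=18,minRadius=17,maxRadius=30)
for x in (ci[0] if ci is not None else []):
    p=onz(c,x[0],x[1],.083); q=press(p)
    if q[1]<.14: print(x.round(0),p.round(4),q)
E
```

```text
[ 0.54599196 -0.00320446  0.16558278] [3.01363804e-04 7.87697540e-01 6.16062085e-01 3.89573212e-05] [[280.08464548 222.353645  ]]
pin? [507.  54.] [ 16  17 208] [0.7109 0.0728 0.096 ] (0.1409, 103.0)
pin? [111. 160.] [ 23  17 217] [0.4454 0.0706 0.096 ] (0.1354, -44.8)
pin? [458. 165.] [ 14  13 136] [0.6758 0.0105 0.096 ] (0.1416, 73.7)
pin? [190. 228.] [ 19  22 217] [0.4826 0.011  0.096 ] (0.1354, -14.7)
pin? [377. 234.] [ 12  12 114] [ 0.6142 -0.0261  0.096 ] (0.1416, 44.4)
[284.  58.  28.] [0.5763 0.1066 0.083 ] (array([-0.0023, -0.0028]), 0.0036, 49.9)
[164.  96.  27.] [0.4908 0.1031 0.083 ] (array([-0.046 ,  0.0709]), 0.0845, -57.0)
[282. 220.  22.] [ 0.5487 -0.0026  0.083 ] (array([-0.1116, -0.0303]), 0.1157, 15.2)
[196. 144.  29.] [0.502  0.0665 0.083 ] (array([-0.0729,  0.0436]), 0.085, -30.9)
```

Emit:
{"fn": "carry_out", "kwargs": {
  "targets": [105, 1, 0, -45, 0, 105, 0, 0, -45, 0, 105, 0, 0, -15, 0, 105, 0, 0, 0, 0, 255, 0, 0, 0, 0, 255, 0, 0, 0, 0, 255, 0, 0, 0, 0, 255, 0, 0, 0, 0, 255, 0, 0, 40, 0, 255, 0, 0, 40, 0, 255, 0, 0, 30, 0]
}}

```text
t: 34.0
eef_pos: [0.5473, -0.0026, 0.1726]
tool_rot: [0.0, 0.788, 0.615, 0.001]
contact_force: [1.2, -0.3, -0.5]
gripper_width: 0.383
grasp_force: 40.0
```

Emit:
{"fn": "carry_out", "kwargs": {
  "targets": [255, 2.3, -32, 0, 8.4, 255, 2.3, -32, 0, 8.4, 255, 2.3, -32, 0, 8.4, 255, 2.3, -32, 0, 8.4, 255, 2.3, -32, 0, 8.4, 255, 2.3, -32, 0, 8.4, 255, 2.3, -33, 0, 8.4, 255, 2.3, -33, 0, 8.4, 255, 2.3, -33, 0, 8.4, 255, 0, 0, -45, 0, 255, 0, 0, -45, 0, 255, 0, 0, -45, 0, 255, 0, 0, -20, 0, 255, 0, 0, 0, 0, 255, 0, 0, 0, 0]
}}

```text
t: 35.5
eef_pos: [0.5679, -0.2937, 0.0159]
tool_rot: [0.0, 0.246, 0.969, -0.0]
contact_force: [-0.0, -0.8, 0.6]
gripper_width: 0.387
grasp_force: 39.9
```

Emit:
{"fn": "carry_out", "kwargs": {
  "targets": [180, 0, 0, 0, 0, 105, 0, 0, 0, 0, 105, 0, 0, 0, 0, 105, 0, 0, 45, 0, 105, 0, 0, 45, 0, 105, 0, 0, 45, 0, 105, 0, 0, 20, 0]
}}

```text
t: 36.2
eef_pos: [0.5697, -0.2949, 0.176]
tool_rot: [0.004, 0.246, 0.969, -0.001]
contact_force: [0.9, 0.0, -0.3]
gripper_width: 0.588
grasp_force: 0.0
```

Emit:
{"fn": "carry_out", "kwargs": {
  "targets": [105, -6.7, 33.2, 0, 7.5, 105, -6.7, 33.2, 0, 7.5, 105, -6.7, 33.2, 0, 7.5, 105, -6.7, 33.2, 0, 7.5, 105, -6.7, 33.2, 0, 7.5, 105, -6.7, 33.2, 0, 7.5, 105, -6.7, 33.2, 0, 7.5, 105, -6.7, 33.2, 0, 7.5, 105, -6.7, 33.2, 0, 7.5, 105, -6.7, 33.2, 0, 7.5, 105, -6.7, 33.2, 0, 7.5, 105, -7.2, 33.2, 0, 7.5, 105, 0, 0, 0, 0, 105, 0, 0, 0, 0, 105, 0, 0, 0, 0]
}}

```text
t: 37.7
eef_pos: [0.4871, 0.1034, 0.1707]
tool_rot: [0.0, -0.511, 0.86, -0.0]
contact_force: [-0.3, 0.5, -0.0]
gripper_width: 0.59
grasp_force: 0.0
```

```bash
python3 - <<'E'
from h import *
c=cam('wrist'); o=bot.get_obs();print(o['eef_pos'],o['tool_rot'],o['q'].round(2),proj(c,[.487,.1045,.074]))
pins(c)
g=cv2.cvtColor(c['frame'],cv2.COLOR_RGB2GRAY)
ci=cv2.HoughCircles(cv2.medianBlur(g,3),cv2.HOUGH_GRADIENT,1,30,param1=100,param2=18,minRadius=17,maxRadius=32)
for x in (ci[0] if ci is not None else []):
    p=onz(c,x[0],x[1],.074); q=press(p)
    if q[1]<.14: print(x.round(0),p.round(4),q)
cv2.imwrite('pics/w8.png',c['frame'][:,:,::-1])
E
```

```text
[0.48710284 0.10323345 0.17059297] [ 2.05622106e-05 -5.10472214e-01  8.59894155e-01 -4.01410776e-04] [-0.11  0.28 -0.26  2.02  0.09  0.86  2.22] [[277.44876949 216.31410616]]
pin? [109.  97.] [ 14  15 160] [ 0.543  -0.0269  0.096 ] (0.1406, 15.2)
pin? [217.  99.] [ 15  15 163] [0.4805 0.0082 0.096 ] (0.1389, -14.6)
pin? [308. 155.] [ 16  15 186] [0.4438 0.0701 0.096 ] (0.1372, -44.8)
pin? [352. 237.] [10 10 44] [0.4427 0.1402 0.096 ] (0.1357, -74.5)
pin? [ 35. 336.] [ 19  29 163] [0.7086 0.0939 0.096 ] (0.1346, 111.4)
[280. 214.  22.] [0.4848 0.104  0.074 ] (array([-0.0481,  0.0765]), 0.0904, -57.9)
[188. 262.  22.] [0.5725 0.1043 0.074 ] (array([-0.0062, -0.0005]), 0.0062, 5.0)
[278. 136.  26.] [0.4559 0.0491 0.074 ] (array([-0.1101,  0.0759]), 0.1337, -34.6)
[228. 226.  24.] [0.5263 0.093  0.074 ] (array([-0.038 ,  0.0348]), 0.0515, -42.4)
```

Emit:
{"fn": "carry_out", "kwargs": {
  "targets": [105, -1.5, 1, -40, 0, 105, 0, 0, -40, 0, 105, 0, 0, -30, 0, 105, 0, 0, 0, 0, 255, 0, 0, 0, 0, 255, 0, 0, 0, 0, 255, 0, 0, 0, 0, 255, 0, 0, 0, 0, 255, 0, 0, 40, 0, 255, 0, 0, 40, 0, 255, 0, 0, 30, 0]
}}

```text
t: 38.85
eef_pos: [0.4856, 0.1059, 0.1727]
tool_rot: [0.001, -0.512, 0.859, -0.0]
contact_force: [-0.2, -0.4, -1.1]
gripper_width: 0.423
grasp_force: 40.3
```

Emit:
{"fn": "carry_out", "kwargs": {
  "targets": [255, -1, -25, 0, -7.5, 255, -1, -25, 0, -7.5, 255, -1, -25, 0, -7.5, 255, -1, -25, 0, -7.5, 255, -1, -25, 0, -7.5, 255, -1, -25, 0, -7.5, 255, -1, -25, 0, -7.5, 255, -1, -25, 0, -7.5, 255, -1, -25, 0, -7.5, 255, -1, -25, 0, -7.5, 255, -1, -25, 0, -7.5, 255, -2, -26, 0, -7.5, 255, 0, 0, 0, 0, 255, 0, 0, -45, 0, 255, 0, 0, -45, 0, 255, 0, 0, -45, 0, 255, 0, 0, -20, 0, 255, 0, 0, 0, 0, 255, 0, 0, 0, 0]
}}

```text
t: 40.75
eef_pos: [0.4726, -0.1949, 0.0159]
tool_rot: [0.0, 0.245, 0.969, 0.0]
contact_force: [0.4, 0.1, 1.4]
gripper_width: 0.425
grasp_force: 40.3
```

Emit:
{"fn": "carry_out", "kwargs": {
  "targets": [180, 0, 0, 0, 0, 105, 0, 0, 0, 0, 105, 0, 0, 0, 0, 50, 0, 0, 45, 0, 0, 0, 0, 45, 0, 0, 0, 0, 45, 0, 0, 3, 30, 45, 0, 0, 3, 30, 45, 0, 0, 3, 30, 45, 0, 0, 3, 30, 45, 0, 0, 3, 30, 45, 0, 0, 3, 30, 30, 0, 0, 3, 35, 0, 0, 0, 3, 35, 0, 0, 0, 3, 40, 0, 0, 0, 0, 0, 0, 0, 0, 0, 0, 0, 0]
}}

```text
t: 42.45
eef_pos: [0.4977, 0.0838, 0.3884]
tool_rot: [0.0, 0.245, 0.97, -0.0]
contact_force: [1.1, -0.9, 0.0]
gripper_width: 0.996
grasp_force: 0.0
```

```bash
python3 - <<'E'
from h import *
w=cam('wrist');s=cam('scene');d=cam('side');o=bot.get_obs();print(o['eef_pos'],o['tool_rot'])
pins(w); np.savez('w9.npz',**{k:w[k] for k in('T','f','cx','cy','k1')})
a=s['frame'][120:390,165:435]; b=d['frame'][180:300,205:325]
L=w['frame'][0:420,20:540]
R_=np.vstack([cv2.resize(a,(280,280)),cv2.resize(b,(280,280),interpolation=3)])
cv2.imwrite('pics/fin1.png',np.hstack([cv2.copyMakeBorder(L,0,140,0,0,0),R_])[:,:,::-1])
E
```

```text
[0.49805488 0.08159034 0.38833021] [ 2.36249674e-04  2.46778401e-01  9.69071901e-01 -1.26705702e-04]
pin? [361. 121.] [ 21  20 270] [0.4838 0.2194 0.096 ] (0.1424, -111.9)
pin? [380. 135.] [  7  22 136] [0.5119 0.2345 0.096 ] (0.1396, -124.8)
pin? [251. 148.] [ 9  8 50] [0.4439 0.0704 0.096 ] (0.1369, -44.9)
pin? [392. 151.] [ 8  7 45] [0.5399 0.2402 0.096 ] (0.1349, -136.6)
pin? [226. 191.] [ 7  8 42] [0.4802 0.0089 0.096 ] (0.1386, -14.9)
pin? [411. 195.] [ 7  7 43] [0.6112 0.2409 0.096 ] (0.1358, -167.2)
pin? [228. 238.] [ 7  9 43] [ 0.5422 -0.0251  0.096 ] (0.139, 14.6)
```

View pics/fin1.png

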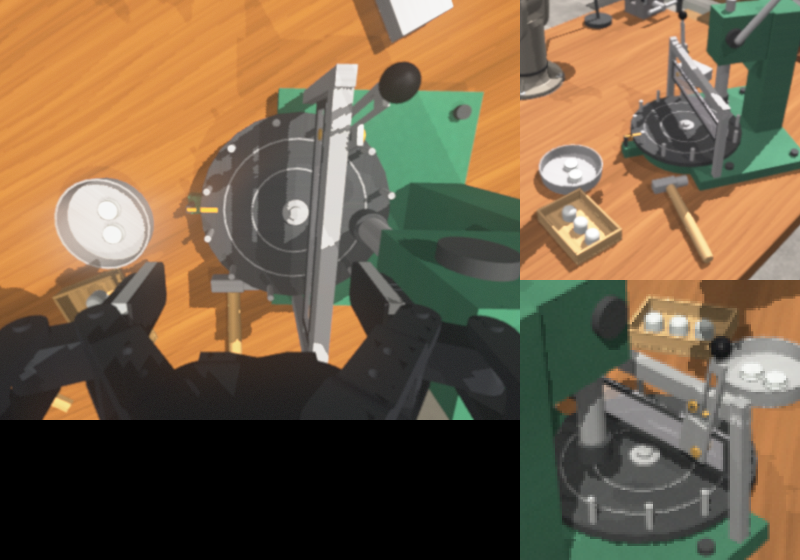

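Two lids are in the pan (108,210),(112,234), three caps are in the tray (scene inset), the dial is empty, and the mark (207,210) is at the pointer. The knob is at wrist pixel (420,83).

```bash
python3 - <<'E'
from h import *
w=cam('wrist');s=cam('scene');d=cam('side')
k1,e1=two(w,(420,83),d,(291.1,208.7));k2,e2=two(w,(420,83),s,(321.4,134.6))
print(k1,e1,k2,e2)
for k in(k1,k2):print(press(k))
print(onz(w,420,83,.309))
E
```

```text
[0.45745773 0.21111332 0.30977893] 0.0009821961317864713 [0.45801285 0.21128742 0.30970717] 0.00017612376301774475
(array([0.0333, 0.1514]), 0.155, -102.4)
(array([0.0337, 0.151 ]), 0.1547, -102.6)
[0.45802061 0.21152069 0.309     ]
```

Emit:
{"fn": "carry_out", "kwargs": {
  "targets": [0, -10, 32, 0, 0, 0, -10, 32, 0, 0, 0, -10, 32, 0, 0, 0, -10, 33.5, 0, 0, 0, 0, 0, 0, 0, 0, 0, 0, -35, 0, 0, 0, 0, -35, 0, 0, 0, 0, -31, 0, 0, 0, 0, 0, 0, 255, 0, 0, 0, 0, 255, 0, 0, 0, 0, 255, 0, 0, 0, 0, 255, 0, 0, 0, 0, 255, 0, 0, 0, 0, 255, 0, 0, 0, 0],
  "newtons": 60
}}

```text
t: 44.25
eef_pos: [0.4575, 0.2119, 0.2883]
tool_rot: [-0.0, 0.246, 0.969, -0.001]
contact_force: [-5.6, -3.5, 9.3]
gripper_width: 0.268
grasp_force: 58.3
```

Emit:
{"fn": "carry_out", "kwargs": {
  "targets": [255, 0, 0, 3, 0, 255, -2, 1, 3, 0, 255, -2.5, 1.4, 3, 0, 255, -3, 1.6, 3, 0, 255, -3, 1.6, 2.5, 0, 255, 0, 0, 0, 0, 255, 0, 0, 0, 0]
}}

```text
t: 44.95
eef_pos: [0.4473, 0.2177, 0.3016]
tool_rot: [-0.0, 0.246, 0.969, -0.001]
contact_force: [0.5, -5.8, -4.2]
gripper_width: 0.268
grasp_force: 59.1
```

Emit:
{"fn": "carry_out", "kwargs": {
  "targets": [255, 6, -3.3, 2, 0, 255, 7, -3.8, 1.7, 0, 255, 7, -3.8, 1.3, 0, 255, 7, -3.8, 1, 0, 255, 7, -3.8, 0.5, 0, 255, 6.5, -4.2, 0, 0, 255, 0, 0, 0, 0, 255, 0, 0, 0, 0]
}}

```text
t: 45.75
eef_pos: [0.4868, 0.1955, 0.3076]
tool_rot: [-0.001, 0.245, 0.97, -0.001]
contact_force: [-4.0, -5.0, -5.2]
gripper_width: 0.267
grasp_force: 59.0
```

Emit:
{"fn": "carry_out", "kwargs": {
  "targets": [255, 0, 0, -4, 0, 255, 0, 0, -4, 0, 255, 0, 0, -4, 0, 255, 0, 0, -4, 0, 255, 0, 0, -4, 0, 255, 0, 0, -4, 0, 255, 0, 0, 0, 0, 255, 0, 0, 0, 0]
}}

```text
t: 46.55
eef_pos: [0.4869, 0.1953, 0.2833]
tool_rot: [-0.001, 0.245, 0.97, -0.001]
contact_force: [-0.6, -4.9, -8.0]
gripper_width: 0.268
grasp_force: 59.0
```

Emit:
{"fn": "carry_out", "kwargs": {
  "targets": [255, 0, 0, -5, 0, 255, 0, 0, -5, 0, 255, 0, 0, -5, 0, 255, 0, 0, -5, 0, 255, 0, 0, -5, 0, 255, 0, 0, -4, 0, 255, 0, 0, -3, 0, 255, 0, 0, -3, 0, 255, 0, 0, -2, 0, 255, 0, 0, 0, 0, 255, 0, 0, 0, 0]
}}

```text
t: 47.65
eef_pos: [0.4881, 0.1948, 0.247]
tool_rot: [0.0, 0.245, 0.969, -0.001]
contact_force: [1.0, -7.6, -6.1]
gripper_width: 0.273
grasp_force: 59.4
```

Emit:
{"fn": "carry_out", "kwargs": {
  "targets": [255, 0, 0, -1.5, 0, 255, 0, 0, -1.5, 0, 255, 0, 0, -1.5, 0, 255, 0, 0, 0, 0, 255, 0, 0, 0, 0]
}}

```text
t: 48.15
eef_pos: [0.4884, 0.1947, 0.2435]
tool_rot: [0.001, 0.245, 0.969, -0.001]
contact_force: [-2.2, -8.1, 0.3]
gripper_width: 0.27
grasp_force: 59.9
```

Contact is starting; one more small step down.

Emit:
{"fn": "carry_out", "kwargs": {
  "targets": [255, 0, 0, -1, 0, 255, 0, 0, 0, 0, 255, 0, 0, 0, 0]
}}

```text
t: 48.45
eef_pos: [0.488, 0.195, 0.243]
tool_rot: [0.0, 0.246, 0.969, -0.0]
contact_force: [-4.2, -8.1, 3.5]
gripper_width: 0.275
grasp_force: 60.6
```

On its stop. I release and back away.

Emit:
{"fn": "carry_out", "kwargs": {
  "targets": [200, 0, 0, 0, 0, 100, 0, 0, 0, 0, 0, 0, 0, 0, 0, 0, 0, 0, 0, 0, 0, 0, 0, 25, 0, 0, 0, 0, 40, 0, 0, 0, 0, 40, 0, 0, 0, 0, 40, 0, 0, -8, -35, 20, 0, 0, -8, -35, 0, 0, 0, -5, -40, 0, 0, 0, 0, 0, 0, 0, 0, 0, 0, 0, 0]
}}

```text
t: 49.75
eef_pos: [0.4673, 0.0856, 0.4072]
tool_rot: [0.001, 0.246, 0.969, 0.001]
contact_force: [1.1, -0.2, 0.2]
gripper_width: 0.998
grasp_force: 0.0
```

```bash
python3 - <<'E'
from h import *
w=cam('wrist');s=cam('scene');d=cam('side');o=bot.get_obs();print(o['eef_pos'],o['contact_force'])
pins(w)
a=s['frame'][120:390,165:435]; b=d['frame'][180:300,205:325]
cv2.imwrite('pics/fin2.png',np.hstack([cv2.resize(x,(400,400),interpolation=3) for x in(a,b)])[:,:,::-1])
E
```

```text
[0.46720081 0.0872834  0.40661874] [-0.47234798 -0.33742657 -0.75825956]
```

View pics/fin2.png

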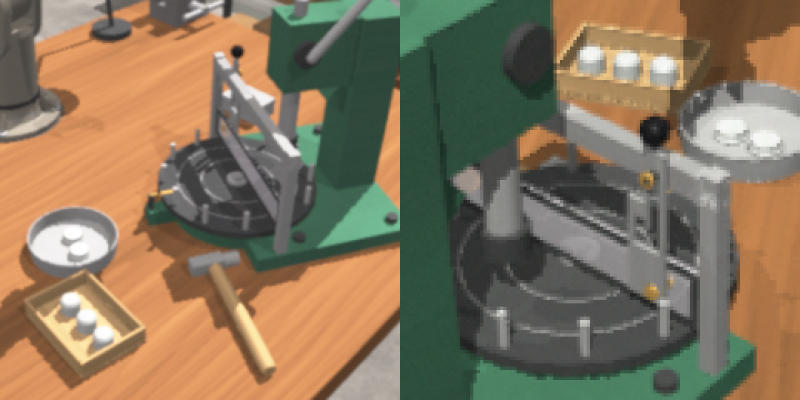

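The guard is down with the stay upright (knob (655,130) above stud (648,181)), there are three caps in the tray and two lids in the pan, and the mark is at the pointer (165,192).

```bash
python3 -c "
from station import bot
print(bot.hand_in())"
```

```text
the job is handed in; nothing more can be done
None
```

The job is done and handed in at about 50 s of the 210 s: all three caps are in the tray, both lids are in the pan, the dial has clicked in at its mark, and the guard was lowered by hand to its stop; the hammer, beaker and block were not touched, and the hand-in returned no verdict.

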